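Load a cheese box on a tray and slide the tray into its rack

ROBOT

A 6-joint arm with a two-finger parallel gripper is mounted at the origin on the work surface. World frame = base frame: x ahead of the robot, y to its left, z up, the work surface at z = 0. Lengths are in mm, angles in rad, forces in N, time in s.
With the tool pointing down it reaches from about 275 to 1000 mm from the base axis. Payload 8.4 kg.
Tool frame: the origin (TCP) lies between the finger pads; the fingertips stand r.finger_overhang ahead of it and the grasp point (between the pads) is the TCP (r.finger_overhang is the distance from the TCP to the fingertips, in mm); z points along the fingers, y is the line along which they close (so a half turn about z gives the same grasp; the last joint's range is limited). The gripper opens to 85 mm and grips with 20 to 120 N. Pads are 22 mm wide; open, the fingers measure 114 mm over their backs; the gripper's body (76 mm by 85 mm) begins 54 mm behind the grasp point. The pads swing forward as they close: fully open they stand 13 mm farther back than shut.
Start: joints at [-1.14, 0.353, 1.633, -0, 1.155, -0.002], TCP at [262.133, -567.375, 250.281] pointing down, gripper open.
Joint ranges: [-2.63, 2.63], [-0.92, 2.1], [0.06, 2.66], [-1.3, 4.44], [0, 2.69], [-3.02, 3.02]. Speed limits (rad/s): [2.22, 2.22, 2.79, 3.14, 3.14, 3.14].

INTERFACE

Orientations are given as [roll, pitch, yaw] about the fixed x, y, z axes, in that order (R = Rz(yaw) Ry(pitch) Rx(roll)).
In Python, from rig import r, cams, sign_off gives the robot as it stands.
- The arm moves only by the shell command python3 -m crank 'ROWS' [FORCE]. ROWS is JSON, a list of rows, each a list of 7 numbers: the shift along the tool's x, y, z in m, then the turn, a rotation vector about the tool's x, y, z in rad, then the closure, from 0 (fully open) to 1 (shut). In form: [[dx, dy, dz, ax, ay, az, gripper], ...]. A call has 1 to 5 rows; each row is the pose to reach, as a shift and turn from the pose commanded when the call began, along the tool's axes at that moment; what a row does not reach only later rows make up. A row lasts 1/10 s, in which the tool goes at most 50 mm and 8.59 degrees, less where a joint would pass 70% of its speed; a pose out of reach is approached as far as the arm can. A call with a gripper value outside its range is refused whole. The fingers move at their own pace and stop on an object; FORCE is the grip in N (left out, the last holds). Time passes only in rows, so rows that repeat a pose let the fingers close. It gives the time, the measured TCP pose, the force, the opening and the grip force at its end, in the units of the state.
- r.sense(): the state, without advancing time (a new reading comes with each control period).
- cams.grab_frame(name): name is "side" or "top" or "wrist"; returns a dict with "image" (480x640x3 uint8, red, green, blue), "fx", "fy", "cx", "cy" (pixels), "position" and "orientation" of the camera in the world. Camera axes: x right, y down, z forward; pixel columns grow to the right and rows downward; lengths in mm; the calibration is good to about 2 mm. The wrist camera is an equidistant fisheye: a pixel r from the principal point sees the ray r / f radians off the axis. A picture is of the moment at which its call begins. There is no depth.
- sign_off(): hands the job in; it is judged then, once.
The state is a dict: "clock": time; "qpos": joint angles; "qvel": joint speeds; "joint_efforts": joint torques, N m; "eef_pos": TCP position; "tcp_rot": TCP orientation; "contact_force": force on the tool from outside, world axes, zero at the start; "wrist_torque": the same for the moment, N m; "opening": opening from 0.0 (shut) to 1.0 (fully open); "grasp_force": force on a finger pad.
Only numpy, scipy, OpenCV 4.12 (cv2) and the standard library are available. Lean on these libraries where they do the work, as an engineer would, in place of code of your own. Each camera call takes 0.05 s, during which the arm holds its last target. There are 200 camera calls.

TASK

Set the oblong wooden cheese box down flat inside the empty wooden tray, lowering it rather than dropping it. Then slide the loaded tray into the slot under the slatted shelf, between the two metal guides, until it is fully home against the back stop, with the box still lying in it. Leave the jars, the bottle and the round cheese box where they stand.

Things in the scene. Friction and masses are not known exactly. Their poses are not given: they have to be found in the camera images.
- box: oblong closed box of pale wood with a small blank paper label on top, 100 mm long (its x) x 56 mm wide (its y) x 50 mm tall, about 0.2 kg; origin at the centre of its underside, z up. It is the only oblong box of this size; it stands on the table, left or right
- tray: shallow open tray of pale wood lying in front of the rack, 140 mm (x) x 124 mm (y) outside, walls 6 mm thick and 20 mm high, floor 6 mm thick (inside 128 x 112 mm), about 0.3 kg; origin at the centre of its underside, z up, +x is the end that goes into the rack first
- tray_grip (a point): middle of the tray's solid wooden grip, at tray x = -95 mm, y = 0, 30 mm above its underside; axes as the tray's. The grip sticks out 46 mm from the tray's -x wall (x = -70 to -116 mm), is 26 mm wide (y), and spans heights of 14 to 42 mm
- rack: fixed rack: a slatted wooden shelf on four thin dark posts over two aluminium guides standing on the table. Origin on the table where the tray's origin lies when fully home; z up, +x the way the tray goes in. The back stop, 22 mm high, has its face at x = +70 mm. No floor: the tray slides on the table. Posts at y = +-90 mm, the front pair at x = -74 mm
- rack_mouth (a point): middle of the slot's mouth, on the table, at rack x = -75 mm; axes as the rack's. The guides, 29 mm high, are 152 mm apart here and narrow over 20 mm to 132 mm, then run parallel to the back stop; a lip on each reaches 6 mm inwards over the tray's rim at heights of 25 to 29 mm
- shelf_edge (a point): middle of the shelf's front edge, rack x = -110 mm, at its underside, 150 mm above the table; axes as the rack's. Shelf 200 mm wide, reaching back to x = +96 mm, boxes on it up to 205 mm high. It overhangs the grip of a tray that is home, so the tool has to lean back towards the robot (30 to 45 degrees) to push it home
- round_box: bystander: round wooden cheese box, 110 mm across, 45 mm tall; origin at the centre of its underside
- jar: bystander: small glass jar, 62 mm across, 78 mm tall, upright; origin at the centre of its underside
- bottle: bystander: green glass bottle, 64 mm across, 210 mm tall, upright; origin at the centre of its underside
- jar_b: bystander: glass jar, 68 mm across, 85 mm tall, upright; origin at the centre of its underside
Mind the look-alikes: they are no part of the job. What is shaped like the box but black, green or purple is not meant.

How it is judged:
By the outcome, as a careful person would: the job done as asked, in the order asked, and still so for the second after the job is handed in, with the robot touching nothing.
It also fails if it takes over 72 s, if anything falls off the work surface, if the arm or the gripper's body presses on something with over 40 N, if the wrist force passes 120 N, or if a joint passes its speed limit or range.

## Working session

There is one attempt and no reset: what is moved stays moved. The work goes in short steps, Python scripts to look and compute and a shell command to move; the robot and the scene stay as the last step left them, time stands still between calls to the robot, and variables do not carry over. Pictures are saved under pics/ and viewed, at most 13 in all, crops included, and the job is handed in when it is done.

```bash
ls; mkdir -p pics
python3 - <<'E'
from rig import r,cams
import cv2,numpy as np
print(r.sense(), r.finger_overhang)
for n in("top","side"):
    f=cams.grab_frame(n); cv2.imwrite(f"pics/{n}0.png",f["image"][:,:,::-1]); np.save(f"pics/{n}0.npy",f,allow_pickle=True)
    print({k:v for k,v in f.items() if k!="image"})
E
```

```text
pics
{'clock': 0.0, 'qpos': array([-1.14039234e+00,  3.53664284e-01,  1.63417955e+00, -5.91965553e-05,
        1.15521504e+00, -2.39888220e-03]), 'qvel': array([-5.07423613e-05, -1.03598467e-03,  1.27458261e-04,  1.52507879e-03,
        3.38908492e-04, -2.62601217e-04]), 'joint_efforts': array([ 9.67247724e-04, -6.05240107e+01, -3.42069697e+01,  3.90947400e-05,
        9.43251798e-03, -9.59070007e-06]), 'eef_pos': array([ 261.91930742, -566.94043678,  249.53216378]), 'tcp_rot': array([-3.14012630e+00,  5.06052902e-05,  4.32826844e-01]), 'contact_force': array([-0.31463244,  0.32196713, -0.0180405 ]), 'wrist_torque': array([-0.01042626,  0.03952937, -0.00979026]), 'grasp_force': 0.0, 'opening': 1.002211700656881} 19.0
{'fx': 575.4386960970679, 'fy': 575.4386960970679, 'cx': 323.873860496754, 'cy': 234.48559342843492, 'position': array([ 445.38871876,    3.21839989, 1276.91377124]), 'orientation': array([-3.05774921, -0.00394481, -1.5519206 ])}
{'fx': 587.7812103189915, 'fy': 587.7812103189915, 'cx': 312.900142974201, 'cy': 229.77445940788152, 'position': array([  61.68283997,  812.89440537, 1236.04137605]), 'orientation': array([-2.44461389e+00, -2.15661472e-03, -2.58439461e+00])}
```

View pics/top0.png

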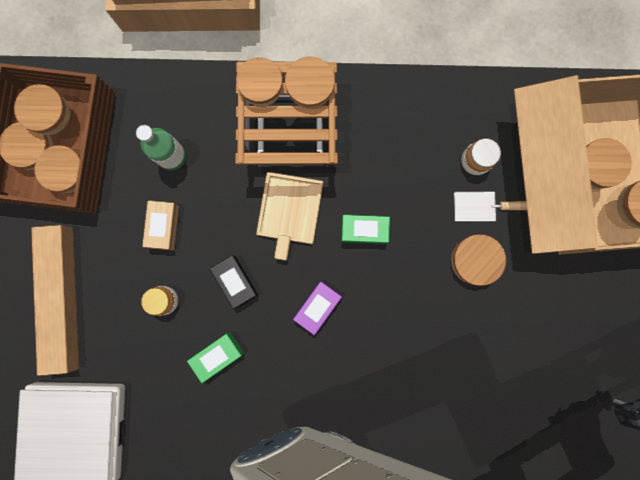

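View pics/side0.png

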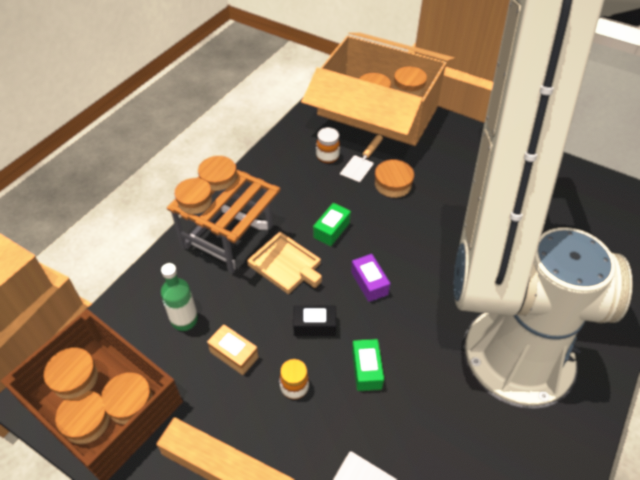

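The top view shows the pale box at about (160,225), the tray at (290,210) with its grip at (282,247), and the rack shelf spanning (236..337, 60..165). The jar is at (158,300) and the bottle at (165,150). The side view agrees, with the box at (233,348), the tray at (285,262) and the shelf's front edge running (235,235)–(278,188).

```bash
cat > h.py <<'E'
import numpy as np,cv2
from scipy.spatial.transform import Rotation as Ro
def load(n): return np.load(f"pics/{n}.npy",allow_pickle=True).item()
def ray(f,px):
    px=np.atleast_2d(px).astype(float); u=(px-[f["cx"],f["cy"]])/[f["fx"],f["fy"]]
    return np.c_[u,np.ones(len(u))]@Ro.from_euler("xyz",f["orientation"]).as_matrix().T
def plane(f,px,z):
    d=ray(f,px);p=f["position"];return p+d*((z-p[2])/d[:,2])[:,None]
def proj(f,P):
    c=(np.atleast_2d(P)-f["position"])@Ro.from_euler("xyz",f["orientation"]).as_matrix()
    return c[:,:2]/c[:,2:]*f["fx"]+[f["cx"],f["cy"]]
E
python3 - <<'E'
from h import *
f=load("top0");im=f["image"];hsv=cv2.cvtColor(im,cv2.COLOR_RGB2HSV)
m=cv2.inRange(hsv,(8,40,110),(30,200,255))
def comp(x0,y0,x1,y1,close=5):
    k=np.zeros_like(m);k[y0:y1,x0:x1]=m[y0:y1,x0:x1]
    k=cv2.morphologyEx(k,cv2.MORPH_CLOSE,np.ones((close,close)))
    c=max(cv2.findContours(k,0,2)[0],key=cv2.contourArea);return c
w=im.copy()
for n,a,z in(("box",(135,190,190,260),50),("tray",(245,168,330,265),20),("shelf",(228,140,345,170),160)):
    c=comp(*a);P=plane(f,c[:,0],z)[:,:2].astype(np.float32)
    rect=cv2.minAreaRect(P);print(n,rect);print(cv2.boxPoints(rect).round().tolist())
    q=cv2.approxPolyDP(c,3,True)[:,0];print(q.tolist(),plane(f,q,z)[:,:2].round().tolist())
# label
lab=cv2.inRange(hsv,(0,0,190),(180,40,255))[195:260,140:185]
c=max(cv2.findContours(lab,0,2)[0],key=cv2.contourArea)[:,0]+[140,195]
print("label",cv2.minAreaRect(plane(f,c,50)[:,:2].astype(np.float32)))
a=cv2.resize(im[55:265,225:345],None,fx=2.8,fy=2.8,interpolation=cv2.INTER_CUBIC)
g=load("side0")["image"]
b=cv2.resize(g[150:300,160:330],(666,588),interpolation=cv2.INTER_CUBIC)
cv2.imwrite("pics/crop1.png",cv2.resize(np.hstack([a,b[:a.shape[0]]]) if a.shape[0]==588 else a,None,fx=.79,fy=.79)[:,:,::-1])
E
```

```text
box ((563.569580078125, 356.1778259277344), (58.51750564575195, 102.06228637695312), 86.0360336303711)
[[511.0, 331.0], [612.0, 323.0], [617.0, 382.0], [515.0, 389.0]]
[[149, 200], [142, 246], [167, 249], [173, 203]] [[616.0, 377.0], [516.0, 388.0], [511.0, 334.0], [610.0, 326.0]]
tray ((587.6932373046875, 80.54072570800781), (127.12425231933594, 187.24533081054688), 81.75011444091797)
[[486.0, 31.0], [671.0, 4.0], [689.0, 130.0], [504.0, 157.0]]
[[267, 172], [256, 234], [276, 237], [274, 257], [286, 259], [290, 240], [313, 241], [322, 181]] [[687.0, 129.0], [549.0, 149.0], [544.0, 105.0], [500.0, 108.0], [496.0, 82.0], [538.0, 74.0], [536.0, 24.0], [670.0, 7.0]]
shelf ((702.0512084960938, 78.2669906616211), (46.06947708129883, 200.94387817382812), 1.1383904218673706)
[[677.0, 178.0], [681.0, -23.0], [727.0, -22.0], [723.0, 179.0]]
[[237, 140], [236, 163], [337, 162], [335, 140], [329, 140], [328, 152], [244, 153], [243, 140]] [[723.0, 176.0], [677.0, 176.0], [683.0, -23.0], [727.0, -18.0], [727.0, -6.0], [703.0, -4.0], [697.0, 161.0], [723.0, 164.0]]
label ((563.2202758789062, 356.7599792480469), (49.475440979003906, 36.190425872802734), 1.100066065788269)
```

View pics/crop1.png

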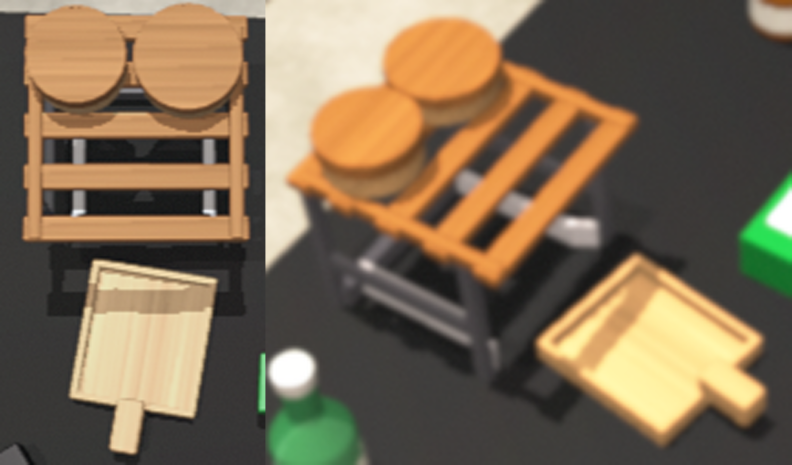

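The crop shows the tray skewed about 8° clockwise in front of the rack, with the grip towards the robot. The guides' ends are visible through the slats. Next I'll get the rack's pose from the shelf corners and guides.

```bash
python3 - <<'E'
from h import *
t=load("top0");s=load("side0")
sx=2.8*.79
T=lambda x,y:(225+x/sx,55+y/sx)
S=lambda x,y:(160+(x-265)/(666/170*.79),150+y/(588/150*.79))
def tri(a,b):
    d1,d2=ray(t,a)[0],ray(s,b)[0];A=np.c_[d1,-d2];l,*_=np.linalg.lstsq(A,s["position"]-t["position"],rcond=None)
    p,q=t["position"]+d1*l[0],s["position"]+d2*l[1];return ((p+q)/2).round(1),np.linalg.norm(p-q).round(1)
print("front L",tri(T(24,240),S(494,284)),"front R",tri(T(248,239),S(636,117)))
for z in(160,165):print("shelf edges",z,plane(t,[T(24,15),T(24,240),T(248,15),T(248,239)],z)[:,:2].round(1).tolist())
print("guide inner z29",plane(t,[T(85,140),T(85,213),T(203,140),T(203,213)],29)[:,:2].round(1).tolist())
print("guide outer z29",plane(t,[T(72,140),T(72,213),T(215,140),T(215,213)],29)[:,:2].round(1).tolist())
print("guide end L",tri(T(78,215),S(490,350)),"R",tri(T(210,215),S(590,235)))
print("bottle cap",plane(t,(145,132),210),"jar",plane(t,(158,300),80), "box side view",plane(s,[(233,345)],50))
E
python3 -m crank '[[0,0,0.0,0,0,0,0]]'
```

```text
front L (array([675.4, 176. , 159. ]), np.float64(2.1)) front R (array([679.3, -23.1, 163.9]), np.float64(1.8))
shelf edges 160 [[882.0, 182.9], [676.1, 176.3], [886.1, -19.3], [680.9, -22.8]]
shelf edges 165 [[880.0, 182.1], [675.1, 175.6], [884.1, -19.2], [679.9, -22.7]]
guide inner z29 [[805.8, 138.9], [731.6, 136.8], [808.1, 20.9], [733.9, 19.4]]
guide outer z29 [[805.5, 151.9], [731.3, 149.8], [808.4, 8.9], [734.2, 7.4]]
guide end L (array([729.6, 144. ,   2.4]), np.float64(12.6)) R (array([724.4,   8.4,  21.4]), np.float64(20.0))
bottle cap [[722.62717159 341.760459   210.        ]] jar [[403.71510745 340.34122102  80.        ]] box side view [[558.05769676 352.82383055  50.        ]]
clock: 0.2
eef_pos: [262.0, -567.1, 249.8]
tcp_rot: [-3.141, 0.0, 0.433]
contact_force: [0.2, -0.3, -0.1]
opening: 1.004
grasp_force: 0.0
```

```bash
M='python3 -m crank'
python3 -m crank '[[0.033,-0.0355,0,0,0,0,0],[0.066,-0.071,0,0,0,0,0],[0.099,-0.1065,0,0,0,0,0],[0.132,-0.142,0,0,0,0,0],[0.165,-0.178,0,0,0,0,0]]' | head -2
python3 -m crank '[[0.033,-0.0355,0,0,0,0,0],[0.066,-0.071,0,0,0,0,0],[0.099,-0.1065,0,0,0,0,0],[0.132,-0.142,0,0,0,0,0],[0.165,-0.178,0,0,0,0,0]]' | head -2
python3 -m crank '[[0.033,-0.0355,0,0,0,0,0],[0.066,-0.071,0,0,0,0,0],[0.099,-0.1065,0,0,0,0,0],[0.132,-0.142,0,0,0,0,0],[0.165,-0.178,0,0,0,0,0]]' | head -2
python3 -m crank '[[0.033,-0.0355,0,0,0,0,0],[0.066,-0.071,0,0,0,0,0],[0.099,-0.1065,0,0,0,0,0],[0.132,-0.142,0,0,0,0,0],[0.165,-0.178,0,0,0,0,0]]' | head -3
python3 -m crank '[[0,0,0,0,0,-0.15,0],[0,0,0,0,0,-0.3,0],[0,0,0,0,0,-0.45,0],[0,0,0,0,0,-0.6,0],[0,0,0,0,0,-0.75,0]]' | head -3
python3 -m crank '[[0,0,0,0,0,-0.15,0],[0,0,0,0,0,-0.3,0],[0,0,0,0,0,-0.45,0],[0,0,0,0,0,-0.6,0],[0,0,0,0,0,-0.75,0]]' | head -3
python3 -m crank '[[0,0,0,0,0,-0.15,0],[0,0,0,0,0,-0.3,0],[0,0,0,0,0,-0.45,0],[0,0,0,0,0,-0.6,0],[0,0,0,0,0,-0.75,0]]' | head -3
python3 -m crank '[[0,0,0,0,0,-0.15,0],[0,0,0,0,0,-0.3,0],[0,0,0,0,0,-0.38,0],[0,0,0,0,0,-0.38,0]]' | head -3
python3 - <<'E'
from rig import r,cams
import cv2,numpy as np
f=cams.grab_frame("wrist"); cv2.imwrite("pics/wrist1.png",f["image"][:,:,::-1]); np.save("pics/wrist1.npy",f,allow_pickle=True)
print(r.sense()["qpos"],r.sense()["tcp_rot"],r.sense()["eef_pos"]); print({k:v for k,v in f.items() if k!="image"})
E
```

```text
clock: 0.7
eef_pos: [337.4, -334.8, 250.2]
clock: 1.2
eef_pos: [412.6, -103.9, 250.5]
clock: 1.7
eef_pos: [487.7, 127.1, 250.4]
clock: 2.2
eef_pos: [562.8, 357.8, 250.0]
tcp_rot: [3.141, 0.0, 0.433]
clock: 2.7
eef_pos: [562.5, 355.8, 250.0]
tcp_rot: [-3.141, 0.0, 1.189]
clock: 3.2
eef_pos: [562.6, 355.7, 250.1]
tcp_rot: [-3.141, 0.0, 1.939]
clock: 3.7
eef_pos: [562.5, 355.7, 250.0]
tcp_rot: [-3.141, -0.0, 2.689]
clock: 4.1
eef_pos: [562.5, 355.7, 250.0]
tcp_rot: [-3.141, -0.0, 3.064]
[ 5.61609781e-01  4.16016928e-01  1.53981371e+00  1.87702622e-05
  1.18613922e+00 -9.28439861e-01] [-3.14138060e+00 -3.12445993e-04  3.06083889e+00] [562.55849016 355.7374824  250.07285166]
{'fx': 371.64829954431775, 'fy': 371.64829954431775, 'cx': 325.65679816031945, 'cy': 240.71807423332447, 'position': array([488.53273073, 360.79860443, 373.00484945]), 'orientation': array([ 2.84261897e+00, -5.55008011e-04,  1.49365476e+00])}
```

View pics/wrist1.png

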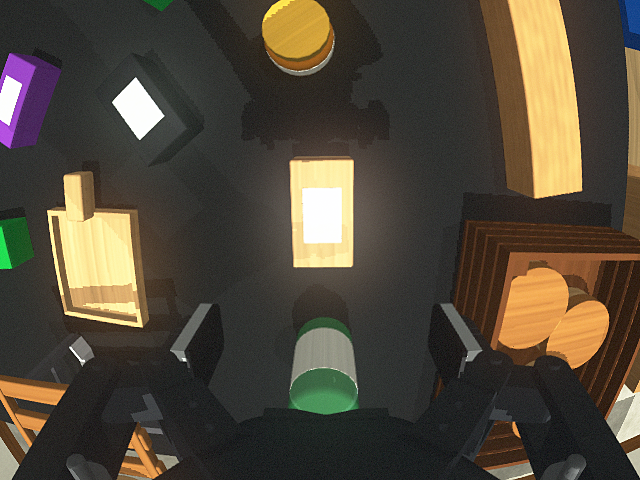

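The wrist view shows the box at (322,212), almost square to the image. The bottle is at (325,365), the tray at (103,262) and the jar at (298,35).

```bash
cat >> h.py <<'E'
def wplane(f,px,z):
    px=np.atleast_2d(px).astype(float); u=px-[f["cx"],f["cy"]];rr=np.linalg.norm(u,axis=1);th=rr/f["fx"]
    d=np.c_[u/np.maximum(rr,1e-9)[:,None]*np.sin(th)[:,None],np.cos(th)]@Ro.from_euler("xyz",f["orientation"]).as_matrix().T
    p=f["position"];return p+d*((z-p[2])/d[:,2])[:,None]
E
python3 - <<'E'
from h import *
f=load("wrist1");hsv=cv2.cvtColor(f["image"],cv2.COLOR_RGB2HSV)
m=cv2.inRange(hsv,(0,0,120),(180,255,255));k=np.zeros_like(m);k[150:275,270:375]=m[150:275,270:375]
c=max(cv2.findContours(k,0,2)[0],key=cv2.contourArea)[:,0]
print(cv2.minAreaRect(wplane(f,c,50)[:,:2].astype(np.float32)))
q=cv2.approxPolyDP(c,4,True)[:,0];print(q.tolist(),wplane(f,q,50)[:,:2].round().tolist())
lab=cv2.inRange(hsv,(0,0,235),(180,25,255));k[:]=0;k[170:260,290:350]=lab[170:260,290:350]
c=max(cv2.findContours(k,0,2)[0],key=cv2.contourArea)[:,0]
print(cv2.minAreaRect(wplane(f,c,50)[:,:2].astype(np.float32)))
tr=[(48,211),(137,209),(146,326),(63,312)]
P=wplane(f,tr,20)[:,:2];print("tray",P.round().tolist(),P.mean(0))
E
```

```text
((562.1663818359375, 351.9966125488281), (56.230430603027344, 102.80357360839844), 86.28240966796875)
[[294, 157], [326, 158], [289, 162], [293, 266], [351, 266], [353, 160]] [[510.0, 332.0], [513.0, 359.0], [514.0, 327.0], [610.0, 321.0], [614.0, 375.0], [517.0, 383.0]]
((563.9945678710938, 351.5850830078125), (34.53683853149414, 50.00127029418945), 86.17068481445312)
tray [[534.0, 24.0], [546.0, 156.0], [687.0, 130.0], [668.0, 1.0]] [608.87012527  77.65666742]
```

```bash
python3 -m crank '[[0,-0.002,0.04,0,0,0,0],[0,-0.002,0.08,0,0,0,0],[0,-0.002,0.12,0,0,0,0],[0,-0.002,0.15,0,0,0,0],[0,-0.002,0.175,0,0,0,0]]' 40 | head -3
python3 -m crank '[[0,0,0.02,0,0,0,0],[0,0,0.035,0,0,0,0],[0,0,0.042,0,0,0,0],[0,0,0.042,0,0,0,0]]'
python3 -m crank '[[0,0,0,0,0,0,0.5],[0,0,0,0,0,0,0.5],[0,0,0,0,0,0,0.5],[0,0,0,0,0,0,0.5],[0,0,0,0,0,0,0.5]]' 40
python3 -m crank '[[0,0,0,0,0,0,0.5],[0,0,0,0,0,0,0.5],[0,0,0,0,0,0,0.5]]'
```

```text
clock: 4.65
eef_pos: [561.8, 353.3, 73.1]
tcp_rot: [-3.141, -0.001, 3.06]
clock: 5.05
eef_pos: [562.2, 353.6, 32.6]
tcp_rot: [-3.141, -0.001, 3.062]
contact_force: [-0.7, -0.1, -0.0]
opening: 1.0
grasp_force: 0.0
clock: 5.55
eef_pos: [563.2, 354.2, 34.6]
tcp_rot: [3.141, 0.002, 3.063]
contact_force: [-0.3, -1.1, 6.2]
opening: 0.649
grasp_force: 44.3
clock: 5.85
eef_pos: [563.3, 354.2, 34.7]
tcp_rot: [3.14, 0.002, 3.063]
contact_force: [-0.1, -1.8, 6.2]
opening: 0.649
grasp_force: 44.3
```

```bash
python3 -m crank '[[0,0,-0.02,0,0,0,0.5],[0,0,-0.05,0,0,0,0.5],[0,0,-0.08,0,0,0,0.5],[0,0,-0.11,0,0,0,0.5],[0,0,-0.11,0,0,0,0.5]]' 
python3 -m crank '[[-0.009,-0.035,0,0,0,0,0.5],[-0.019,-0.075,0,0,0,0.02,0.5],[-0.029,-0.115,0,0,0,0.03,0.5],[-0.039,-0.155,0,0,0,0.04,0.5],[-0.049,-0.195,0,0,0,0.057,0.5]]' |head -3
python3 -m crank '[[-0.009,-0.035,0,0,0,0,0.5],[-0.015,-0.062,0,0,0,0,0.5],[-0.0185,-0.0795,0,0,0,0,0.5],[-0.0185,-0.0795,0,0,0,0,0.5]]'
python3 - <<'E'
from rig import r,cams
import cv2,numpy as np
f=cams.grab_frame("wrist"); cv2.imwrite("pics/wrist2.png",f["image"][:,:,::-1]); np.save("pics/wrist2.npy",f,allow_pickle=True)
print(r.sense()["tcp_rot"],r.sense()["eef_pos"])
E
```

```text
clock: 6.35
eef_pos: [564.7, 355.2, 147.9]
tcp_rot: [3.137, 0.006, 3.063]
contact_force: [0.5, 0.5, -3.3]
opening: 0.648
grasp_force: 43.9
clock: 6.85
eef_pos: [595.3, 153.8, 142.0]
tcp_rot: [-3.141, -0.001, 3.006]
clock: 7.25
eef_pos: [603.1, 72.3, 142.4]
tcp_rot: [-3.141, -0.001, 3.004]
contact_force: [0.8, 0.4, -2.8]
opening: 0.648
grasp_force: 44.0
[-3.14156544e+00 -1.13823080e-03  3.00407864e+00] [603.13903149  73.64984762 142.52929945]
```

View pics/wrist2.png

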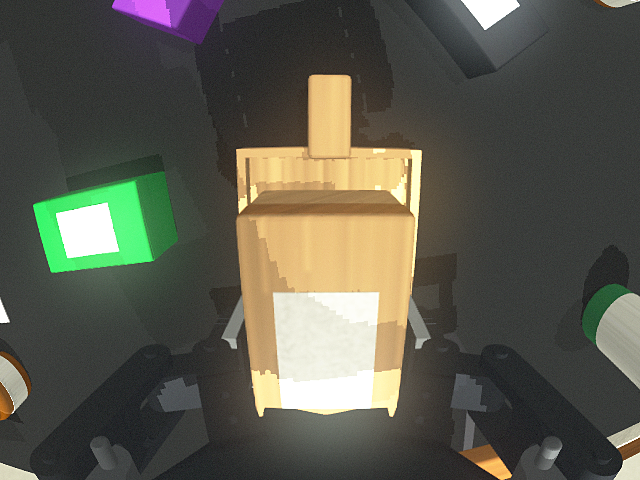

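The box hangs over the tray. The tray's back rim corners are at (237,149) and (421,149), and the grip's far end is at (309–351,76).

Run:
```python
from h import *
f=load("wrist2")
P=wplane(f,[(237,149),(421,149)],20)[:,:2];G=wplane(f,[(309,76),(351,75)],42)[:,:2]
print(P,G,np.linalg.norm(P[0]-P[1]))
d=(P[1]-P[0])/np.linalg.norm(P[1]-P[0]);x=np.array([d[1],-d[0]]);print("yaw",np.arctan2(x[1],x[0]),"c from rim",P.mean(0)+70*x,"c from grip",G.mean(0)+116*x)
```

```text
[[532.91596595  21.87392415]
 [549.55901701 143.59355632]] [[495.93052605  76.75660438]
 [498.62113049 101.33831912]] 122.85218762812262
yaw -0.1358899989734113 c from rim [610.59217223  73.25068913] c from grip [612.20644208  73.33269133]
```

```bash
python3 -m crank '[[-0.007,0.001,0.02,0,0,0,0.5],[-0.007,0.001,0.05,0,0,0,0.5],[-0.007,0.001,0.075,0,0,0,0.5],[-0.007,0.001,0.09,0,0,0,0.5],[-0.007,0.001,0.096,0,0,0,0.5]]' 
python3 -m crank '[[0,0,0.002,0,0,0,0.5],[0,0,0.003,0,0,0,0.5],[0,0,0.004,0,0,0,0.5],[0,0,0.005,0,0,0,0.5],[0,0,0.005,0,0,0,0.5]]'
```

```text
clock: 7.8
eef_pos: [609.5, 75.2, 45.5]
tcp_rot: [-3.141, -0.003, 3.007]
contact_force: [-0.1, 0.2, -3.1]
opening: 0.649
grasp_force: 44.0
clock: 8.3
eef_pos: [610.9, 74.3, 42.8]
tcp_rot: [3.141, 0.001, 3.006]
contact_force: [-0.0, -0.1, -3.1]
opening: 0.65
grasp_force: 44.0
```

Still carrying the weight (-3.1 N), so I'll go down a little further.

```bash
python3 -m crank '[[0,0,0.001,0,0,0,0.5],[0,0,0.002,0,0,0,0.5],[0,0,0.002,0,0,0,0.5]]'
python3 -m crank '[[0,0,0.001,0,0,0,0.5],[0,0,0.002,0,0,0,0.5],[0,0,0.002,0,0,0,0.5]]'
```

```text
clock: 8.6
eef_pos: [610.8, 74.3, 40.6]
tcp_rot: [3.142, 0.0, 3.006]
contact_force: [-1.7, -0.6, 2.5]
opening: 0.649
grasp_force: 44.6
clock: 8.9
eef_pos: [610.8, 74.3, 40.6]
tcp_rot: [3.141, 0.0, 3.006]
contact_force: [-10.1, -1.5, 23.7]
opening: 0.652
grasp_force: 47.2
```

```bash
python3 -m crank '[[0,0,-0.002,0,0,0,0.5],[0,0,-0.002,0,0,0,0.22],[0,0,-0.002,0,0,0,0.22],[0,0,-0.002,0,0,0,0.22],[0,0,-0.002,0,0,0,0.22]]'
python3 -m crank '[[0,0,-0.01,0,0,0,0.22],[0,0,-0.03,0,0,0,0.22],[0,0,-0.06,0,0,0,0.22],[0,0,-0.1,0,0,0,0.22],[0,0,-0.12,0,0,0,0.22]]'
python3 - <<'E'
from rig import r,cams
import cv2,numpy as np
f=cams.grab_frame("wrist"); cv2.imwrite("pics/wrist3.png",f["image"][:,:,::-1]); np.save("pics/wrist3.npy",f,allow_pickle=True)
print(r.sense()["tcp_rot"],r.sense()["eef_pos"])
E
```

```text
clock: 9.4
eef_pos: [610.6, 74.3, 40.0]
tcp_rot: [-3.142, -0.0, 3.006]
contact_force: [0.1, 0.6, 0.2]
opening: 0.778
grasp_force: 0.0
clock: 9.9
eef_pos: [612.0, 74.5, 164.2]
tcp_rot: [3.141, 0.004, 3.006]
contact_force: [-0.0, 0.8, 0.8]
opening: 0.784
grasp_force: 0.0
[3.13976409 0.00709409 3.0058246 ] [613.26342021  74.62359557 166.58825606]
```

View pics/wrist3.png

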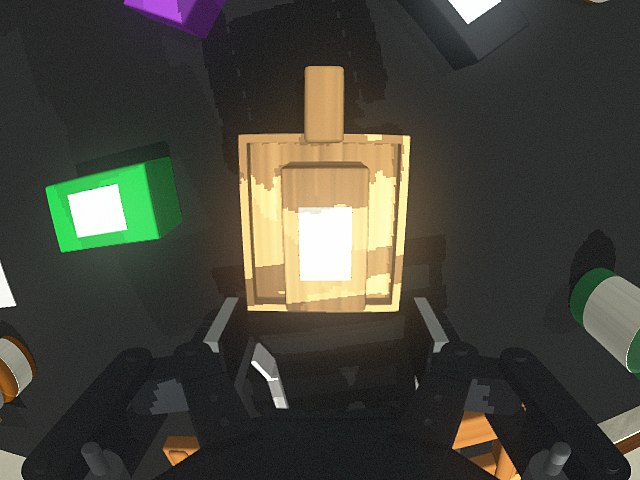

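The box lies flat inside the tray with space on all sides. The tray rim corners are at (239,136), (410,136), (399,312) and (248,311). The −y guide's mouth shows at (258,347).

Run:
```python
from h import *
f=load("wrist3")
P=wplane(f,[(239,136),(410,136),(399,312),(248,311)],20)[:,:2];G=wplane(f,[(305,67),(343,67)],42)[:,:2]
print(P.round(1).tolist(),P.mean(0))
b=P[:2].mean(0);fr=P[2:].mean(0);a=fr-b;print("yaw",np.arctan2(a[1],a[0]),np.linalg.norm(a))
d=P[1]-P[0];yaw=np.arctan2(-d[0],d[1]);x=np.array([np.cos(yaw),np.sin(yaw)])
print("yaw2",yaw,"c",b+70*x,"c grip",G.mean(0)+116*x,"grip pt",G.mean(0)+21*x)
print("box",wplane(f,[(325,244)],56)[0])
print("guide tip inner z29",wplane(f,[(270,343),(280,372)],29))
```

```text
[[533.9, 21.8], [550.5, 143.9], [689.7, 124.6], [672.0, 1.6]] [611.53653319  72.98159999]
yaw -0.14178697896039022 140.0850735172308
yaw2 -0.13581169803234203 c [611.55229253  73.40185743] c grip [612.45171047  72.97726533] grip pt [518.32649345  85.83975036]
box [611.66781758  73.77715787  56.        ]
guide tip inner z29 [[699.24311639  16.02257033  29.        ]
 [730.10360634  18.40849838  29.        ]]
```

```bash
python3 -m crank '[[0.02,0,0,0,-0.14,0,0],[0.04,0,0,0,-0.28,0,0],[0.07,0,0,0,-0.42,0,0],[0.098,0,0,0,-0.56,0,0],[0.098,-0.001,0,0,-0.7,0,0]]'
python3 -m crank '[[0,0,0,0,0,0,0],[0,0,0,0,0,0,0]]'
python3 - <<'E'
from rig import r
s=r.sense();print(s["qpos"],s["eef_pos"],s["tcp_rot"])
from h import *
R=Ro.from_euler("xyz",s["tcp_rot"]).as_matrix();print(R.round(3));print("to z80 / z32",R.T@(np.array([516,86.2,80])-s["eef_pos"]),R.T@np.array([0,0,-48]))
E
```

```text
clock: 10.45
eef_pos: [528.1, 73.9, 160.4]
tcp_rot: [-3.101, 0.514, 3.0]
contact_force: [0.7, -1.8, 1.3]
opening: 0.999
grasp_force: 0.0
clock: 10.65
eef_pos: [530.6, 74.3, 160.7]
tcp_rot: [-3.101, 0.511, 3.001]
contact_force: [0.4, -0.1, -0.2]
opening: 0.998
grasp_force: 0.0
[ 0.27991904  0.19085252  2.22661459 -0.74741359  0.35580831 -0.47992817] [530.58550875  74.3341241  160.68087931] [-3.10102357  0.51123851  3.00053723]
[[-0.863  0.16   0.478]
 [ 0.123  0.986 -0.109]
 [-0.489 -0.035 -0.871]]
to z80 / z32 [53.52290695 12.22370389 62.03885765] [23.48437329  1.69786499 41.82823766]
```

```bash
cat >> h.py <<'E'
def rel(s,p,heading,lean):
    "shift (mm) and turn in tool axes to TCP p, tool leaning back by lean in the heading's plane, camera to the robot"
    R=Ro.from_euler("xyz",s["tcp_rot"]);T=Ro.from_euler("xyz",[np.pi,0,heading+np.pi])*Ro.from_euler("y",-lean)
    print("shift",(R.inv().apply(np.array(p)-s["eef_pos"])).round(1),"turn",(R.inv()*T).as_rotvec().round(3))
E
python3 - <<'E'
from rig import r
from h import *
rel(r.sense(),[516,86.2,90],-.138,.35)
E
```

```text
shift [48.6 11.9 53.3] turn [-0.042  0.161 -0.006]
```

```bash
python3 -m crank '[[0,0,0,-0.042,0.08,-0.006,0],[0.01,0.002,0.01,-0.042,0.161,-0.006,0],[0.025,0.006,0.025,-0.042,0.161,-0.006,0],[0.04,0.01,0.045,-0.042,0.161,-0.006,0],[0.0486,0.012,0.053,-0.042,0.161,-0.006,0]]'
python3 -m crank '[[0,0,0,0,0,0,0],[0,0,0,0,0,0,0]]'
python3 - <<'E'
from rig import r
from h import *
s=r.sense();print(s["qpos"]);rel(s,[516,86.2,90],-.138,.35);rel(s,[516,86.2,32],-.138,.35)
E
```

```text
clock: 11.15
eef_pos: [516.6, 86.0, 88.6]
tcp_rot: [3.14, 0.349, 3.001]
contact_force: [0.5, -0.3, -0.4]
opening: 0.998
grasp_force: 0.0
clock: 11.35
eef_pos: [516.8, 86.1, 90.3]
tcp_rot: [3.141, 0.351, 3.002]
contact_force: [0.0, -0.4, 0.8]
opening: 0.996
grasp_force: 0.0
[ 0.24063713  0.32657444  2.2015182  -0.42652221  0.31175999 -0.8034868 ]
shift [ 0.9  0.  -0. ] turn [ 0.     0.001 -0.002]
shift [20.8 -0.  54.4] turn [ 0.     0.001 -0.002]
```

```bash
python3 -m crank '[[0.005,0,0.014,0,0,0,0],[0.011,0,0.029,0,0,0,0],[0.017,0,0.044,0,0,0,0],[0.0205,0,0.0535,0,0,0,0],[0.0205,0,0.0535,0,0,0,0]]'
python3 -m crank '[[0,0,0,0,0,0,0.9],[0,0,0,0,0,0,0.9],[0,0,0,0,0,0,0.9],[0,0,0,0,0,0,0.9],[0,0,0,0,0,0,0.9]]' 40
python3 -m crank '[[0,0,0,0,0,0,0.9],[0,0,0,0,0,0,0.9],[0,0,0,0,0,0,0.9],[0,0,0,0,0,0,0.9],[0,0,0,0,0,0,0.9]]'
python3 - <<'E'
from rig import r,cams
from h import *
s=r.sense();print(s["qpos"])
f=cams.grab_frame("wrist"); cv2.imwrite("pics/wrist4.png",f["image"][:,:,::-1])
E
```

```text
clock: 11.85
eef_pos: [515.6, 85.9, 32.6]
tcp_rot: [-3.141, 0.351, 3.002]
contact_force: [-0.4, -0.0, 0.1]
opening: 0.998
grasp_force: 0.0
clock: 12.35
eef_pos: [515.2, 86.2, 33.3]
tcp_rot: [3.141, 0.352, 3.002]
contact_force: [-2.5, 0.6, 7.8]
opening: 0.293
grasp_force: 39.0
clock: 12.85
eef_pos: [515.3, 86.2, 33.4]
tcp_rot: [3.141, 0.352, 3.002]
contact_force: [-2.6, 0.1, 8.2]
opening: 0.296
grasp_force: 39.0
[ 0.24230648  0.45128458  2.22527625 -0.76137267  0.18675922 -0.45782116]
```

View pics/wrist4.png

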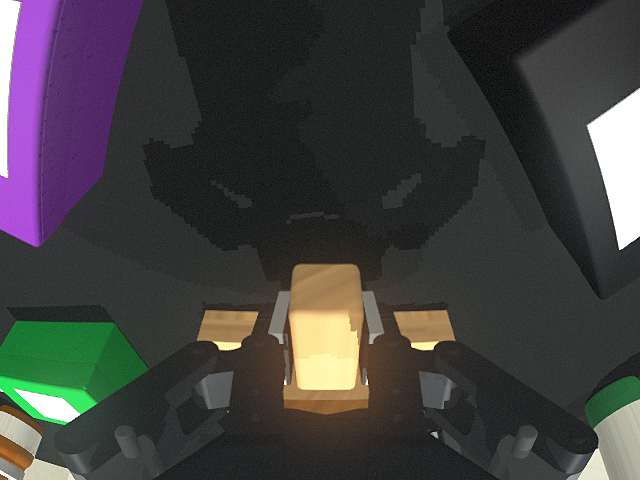

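The fingers hold the grip squarely at (325,330), and the look-alikes are clear of the hand. Next I'll straighten the tray to the rack's heading.

Run:
```python
from rig import r
from h import *
rel(r.sense(),[522,73,33.3],.024,.35)
```

```text
shift [ -8.  -12.1   3. ] turn [-0.056  0.002 -0.153]
```

```bash
python3 -m crank '[[-0.0015,-0.0025,0.0005,-0.011,0,-0.03,0.9],[-0.003,-0.005,0.001,-0.022,0,-0.06,0.9],[-0.005,-0.007,0.002,-0.034,0,-0.092,0.9],[-0.0065,-0.0095,0.0025,-0.045,0,-0.122,0.9],[-0.008,-0.012,0.003,-0.056,0,-0.153,0.9]]' 60
python3 -m crank '[[0,0,0,0,0,0,0.9],[0,0,0,0,0,0,0.9],[0,0,0,0,0,0,0.9]]'
python3 - <<'E'
from rig import r,cams
from h import *
s=r.sense();print(s["qpos"]);rel(s,[522,73,33.3],.024,.35)
f=cams.grab_frame("top"); cv2.imwrite("pics/top5.png",f["image"][:,:,::-1]);np.save("pics/top5.npy",f,allow_pickle=True)
cv2.imwrite("pics/crop5.png",cv2.resize(f["image"][130:300,210:380],(600,600),interpolation=cv2.INTER_CUBIC)[:,:,::-1])
E
```

```text
clock: 13.4
eef_pos: [521.3, 73.3, 33.4]
tcp_rot: [3.141, 0.352, -3.116]
contact_force: [-8.5, 5.3, 11.8]
opening: 0.296
grasp_force: 58.6
clock: 13.7
eef_pos: [521.5, 73.0, 33.4]
tcp_rot: [-3.141, 0.352, -3.117]
contact_force: [-6.8, 0.4, 14.6]
opening: 0.292
grasp_force: 58.9
[ 0.16643932  0.45007408  2.22784366 -0.40454589  0.12494483 -1.03575986]
shift [-0.5 -0.   0.3] turn [-0.     0.002  0.   ]
```

View pics/crop5.png

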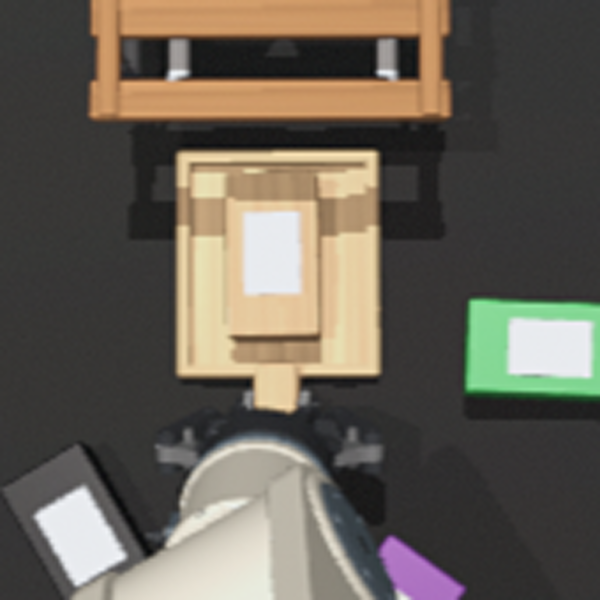

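The tray now looks square to the rack. Its rim corners are at crop (177,152), (379,150), (381,377) and (177,377), with the box near its middle.

Run:
```python
from h import *
f=load("top5");s=600/170
C=lambda *p:np.array(p)/s+[210,130]-[.3,.3]
P=plane(f,C((177,152),(379,150),(381,377),(177,377)),20)[:,:2];c=P.mean(0)
a=P[:2].mean(0)-P[2:].mean(0);d=P[0]-P[1]+P[3]-P[2]
print(P.round(1).tolist(),c,"yaw",np.arctan2(a[1],a[0]),np.arctan2(-d[0],d[1]))
print("axis y at c",79.3-.024*(788.5-c[0]))
E=plane(f,C((166,75),(188,75),(378,75),(397,75)),29);print(E[:,:2].round(1).tolist(),"mid",E[:,1].mean())
from rig import r
S=r.sense();u=np.array([1,.024])
for k in(60,130,149):rel(S,[S["eef_pos"][0]+k,S["eef_pos"][1]+.024*k,33.3],.024,.35)
```

```text
[[685.3, 144.4], [689.0, 17.9], [546.4, 13.8], [543.9, 140.4]] [616.16070669  79.10943689] yaw 0.028376947735806853 0.02442959720224442
axis y at c 75.16385696066949
[[732.1, 151.6], [732.3, 137.9], [734.7, 19.3], [734.9, 7.5]] mid 79.071211623199
shift [-56.3  -0.   20.7] turn [-0.     0.002  0.   ]
shift [-1.221e+02 -1.000e-01  4.490e+01] turn [-0.     0.002  0.   ]
shift [-1.399e+02 -1.000e-01  5.140e+01] turn [-0.     0.002  0.   ]
```

```bash
python3 -m crank '[[-0.006,-0.0003,0.002,0,0,0,0.9],[-0.015,-0.0008,0.0055,0,0,0,0.9],[-0.025,-0.0015,0.0092,0,0,0,0.9],[-0.036,-0.0015,0.0132,0,0,0,0.9],[-0.047,-0.0015,0.0172,0,0,0,0.9]]'
python3 -m crank '[[-0.008,0,0.003,0,0,0,0.9],[-0.015,0,0.0055,0,0,0,0.9],[-0.022,0,0.008,0,0,0,0.9],[-0.028,0,0.0102,0,0,0,0.9]]'
python3 - <<'E'
from rig import r
from h import *
S=r.sense();print(S["qpos"])
rel(S,[S["eef_pos"][0]+50,S["eef_pos"][1]+.024*50,33.3],.024,.35)
E
```

```text
clock: 14.25
eef_pos: [568.5, 72.2, 32.9]
tcp_rot: [-3.14, 0.346, -3.118]
contact_force: [-18.9, 0.1, 25.5]
opening: 0.294
grasp_force: 61.7
clock: 14.65
eef_pos: [598.7, 73.0, 32.9]
tcp_rot: [-3.141, 0.347, -3.118]
contact_force: [-21.0, -0.1, 27.4]
opening: 0.292
grasp_force: 61.8
[ 0.14055983  0.51825512  2.06467974 -0.1885719   0.21807712 -1.2765437 ]
shift [-47.2   0.   16.6] turn [-0.001 -0.003 -0.   ]
```

```bash
python3 -m crank '[[-0.003,0,-0.0008,0,0,0,0.9],[-0.010,0,0.0018,0,0,0,0.9],[-0.018,0,0.0048,0,0,0,0.9],[-0.026,0,0.0077,0,0,0,0.9],[-0.033,0,0.0102,0,0,0,0.9]]'
python3 -m crank '[[-0.007,0,0.0025,0,0,0,0.9],[-0.014,0,0.005,0,0,0,0.9],[-0.018,0,0.0065,0,0,0,0.9],[-0.018,0,0.0065,0,0,0,0.9]]'
python3 - <<'E'
from rig import r,cams
from h import *
S=r.sense();print(S["qpos"])
rel(S,[S["eef_pos"][0],S["eef_pos"][1],33.3],.024,.35)
f=cams.grab_frame("top");g=cams.grab_frame("side")
a=cv2.resize(f["image"][50:250,225:345],(360,600),interpolation=cv2.INTER_CUBIC);b=cv2.resize(g["image"][150:310,170:287],(440,600),interpolation=cv2.INTER_CUBIC)
cv2.imwrite("pics/crop6.png",np.hstack([a,b])[:,:,::-1])
E
```

```text
clock: 15.15
eef_pos: [636.8, 74.2, 34.0]
tcp_rot: [3.142, 0.351, -3.118]
contact_force: [-0.0, 0.4, -5.8]
opening: 0.293
grasp_force: 59.2
clock: 15.55
eef_pos: [655.9, 74.7, 34.6]
tcp_rot: [3.141, 0.352, -3.118]
contact_force: [-0.3, -0.2, -5.8]
opening: 0.293
grasp_force: 59.3
[ 0.12875815  0.56849282  1.94471224 -0.13069036  0.28059158 -1.34621764]
shift [ 0.5 -0.   1.2] turn [-0.     0.002 -0.001]
```

View pics/crop6.png

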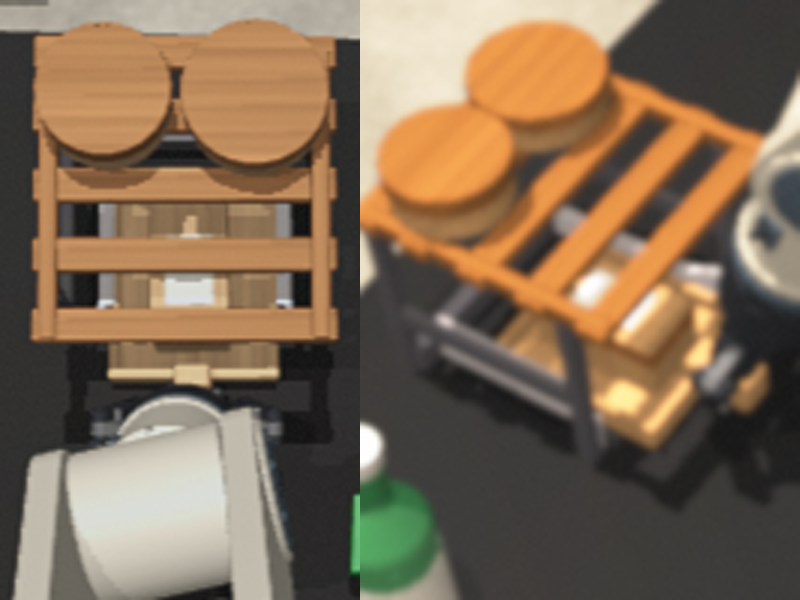

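The tray is well inside the slot and straight, with the box still in it at crop (190,285). I'll release it, back out and push the grip's end with shut fingers.

```bash
python3 -m crank '[[0.0003,0,0.001,0,0,0,0.9],[0.0003,0,0.001,0,0,0,0.3],[0.0003,0,0.001,0,0,0,0.3],[0.0003,0,0.001,0,0,0,0.3],[0.0003,0,0.001,0,0,0,0.3]]'
python3 -m crank '[[0,0,-0.01,0,0,0,0.3],[0,0,-0.03,0,0,0,0.3],[0,0,-0.05,0,0,0,0.3],[0.015,0,-0.065,0,0,0,1],[0.03,0,-0.07,0,0,0,1]]'
python3 -m crank '[[0.02,0,0,0,-0.03,0,1],[0.03,0,0.01,0,-0.07,0,1],[0.03,0,0.01,0,-0.07,0,1],[0.03,0,0.01,0,-0.07,0,1]]'
python3 - <<'E'
from rig import r
from h import *
S=r.sense();print(S["qpos"]);rel(S,[612,75.0,30],.024,.42);rel(S,[600,75.0,30],.024,.42)
E
```

```text
clock: 16.15
eef_pos: [655.8, 74.7, 34.1]
tcp_rot: [3.141, 0.353, -3.118]
contact_force: [-0.3, -0.0, 0.7]
opening: 0.699
grasp_force: 0.0
clock: 16.65
eef_pos: [603.3, 73.5, 91.3]
tcp_rot: [3.141, 0.355, -3.118]
contact_force: [-0.2, -0.5, 0.4]
opening: 0.367
grasp_force: 0.0
clock: 17.05
eef_pos: [578.5, 72.8, 69.8]
tcp_rot: [-3.141, 0.421, -3.118]
contact_force: [0.9, -0.5, -0.2]
opening: 0.001
grasp_force: 0.0
[ 0.15173015  0.4222225   2.14606667 -0.32615588  0.16408169 -1.1320642 ]
shift [-14.3   1.4  50. ] turn [-0.     0.001  0.   ]
shift [-3.4  1.7 45.1] turn [-0.     0.001  0.   ]
```

```bash
python3 -m crank '[[-0.001,0.0005,0.015,0,0,0,1],[-0.002,0.001,0.03,0,0,0,1],[-0.0034,0.0017,0.045,0,0,0,1],[-0.009,0.0015,0.0475,0,0,0,1],[-0.0143,0.0014,0.05,0,0,0,1]]'
python3 -m crank '[[-0.0046,0,0.002,0,0,0,1],[-0.0091,0,0.0041,0,0,0,1],[-0.0137,0,0.0061,0,0,0,1],[-0.0183,0,0.0082,0,0,0,1],[-0.0228,0,0.0102,0,0,0,1]]'
python3 -m crank '[[-0.0027,0,0.0012,0,0,0,1],[-0.0055,0,0.0024,0,0,0,1],[-0.0073,0,0.0033,0,0,0,1],[-0.0091,0,0.0041,0,0,0,1]]'
```

```text
clock: 17.55
eef_pos: [613.6, 74.9, 30.0]
tcp_rot: [-3.141, 0.422, -3.118]
contact_force: [0.3, 0.9, -0.3]
opening: 0.001
grasp_force: 0.0
clock: 18.05
eef_pos: [636.2, 75.3, 29.6]
tcp_rot: [-3.141, 0.419, -3.118]
contact_force: [-7.4, -0.4, 5.2]
opening: 0.001
grasp_force: 3.6
clock: 18.45
eef_pos: [646.1, 75.5, 29.6]
tcp_rot: [-3.141, 0.419, -3.118]
contact_force: [-7.9, 0.5, 5.5]
opening: -0.0
grasp_force: 3.9
```

```bash
python3 -m crank '[[-0.0027,0,0.0012,0,0,0,1],[-0.0055,0,0.0024,0,0,0,1],[-0.0073,0,0.0033,0,0,0,1],[-0.0091,0,0.0041,0,0,0,1]]'
for i in 1; do python3 -m crank '[[-0.0015,0,0.0007,0,0,0,1],[-0.0027,0,0.0012,0,0,0,1]]' | sed -n 2,4p; python3 -m crank '[[-0.001,0,0.0004,0,0,0,1],[-0.0018,0,0.0008,0,0,0,1]]'| sed -n 2,4p; done
```

```text
clock: 18.85
eef_pos: [656.1, 75.8, 29.6]
tcp_rot: [-3.141, 0.419, -3.118]
contact_force: [-7.5, 0.0, 6.5]
opening: -0.003
grasp_force: 4.0
eef_pos: [656.9, 75.6, 28.9]
tcp_rot: [-3.14, 0.415, -3.118]
contact_force: [-19.9, 2.6, 13.5]
eef_pos: [657.1, 75.5, 28.3]
tcp_rot: [-3.14, 0.412, -3.118]
contact_force: [-25.3, 2.4, 19.5]
```

```bash
python3 -m crank '[[-0.001,0,0.0004,0,0,0,1],[-0.0018,0,0.0008,0,0,0,1],[-0.0018,0,0.0008,0,0,0,1]]'| sed -n 2,4p
python3 -m crank '[[0.005,0,-0.002,0,0,0,1],[0.015,0,-0.006,0,0,0,1],[0.03,0,-0.02,0,0,0,1],[0.04,0,-0.05,0,0,0,1],[0.04,0,-0.09,0,0,0,1]]'
python3 -m crank '[[0.04,0,-0.04,0,0,0,1],[0.08,0,-0.08,0,0,0,1],[0.11,0,-0.12,0,0,0,1],[0.15,0,-0.16,0,0,0,1],[0.15,0,-0.16,0,0,0,1]]'
python3 - <<'E'
from rig import r,cams
from h import *
for n in("top","side"):
    f=cams.grab_frame(n);np.save(f"pics/{n}7.npy",f,allow_pickle=True)
    if n=="top":a=cv2.resize(f["image"][50:250,225:345],(360,600),interpolation=cv2.INTER_CUBIC)
    else: b=cv2.resize(f["image"][150:310,170:287],(440,600),interpolation=cv2.INTER_CUBIC)
cv2.imwrite("pics/crop7.png",np.hstack([a,b])[:,:,::-1])
E
```

```text
eef_pos: [657.2, 75.3, 27.4]
tcp_rot: [-3.139, 0.409, -3.118]
contact_force: [-28.3, 2.1, 17.2]
clock: 20.05
eef_pos: [588.4, 74.3, 94.4]
tcp_rot: [-3.141, 0.417, -3.118]
contact_force: [0.9, -0.5, 0.9]
opening: 0.004
grasp_force: 0.0
clock: 20.55
eef_pos: [385.1, 69.5, 181.0]
tcp_rot: [3.141, 0.422, -3.118]
contact_force: [0.3, -0.1, 0.2]
opening: -0.0
grasp_force: 0.0
```

View pics/crop7.png

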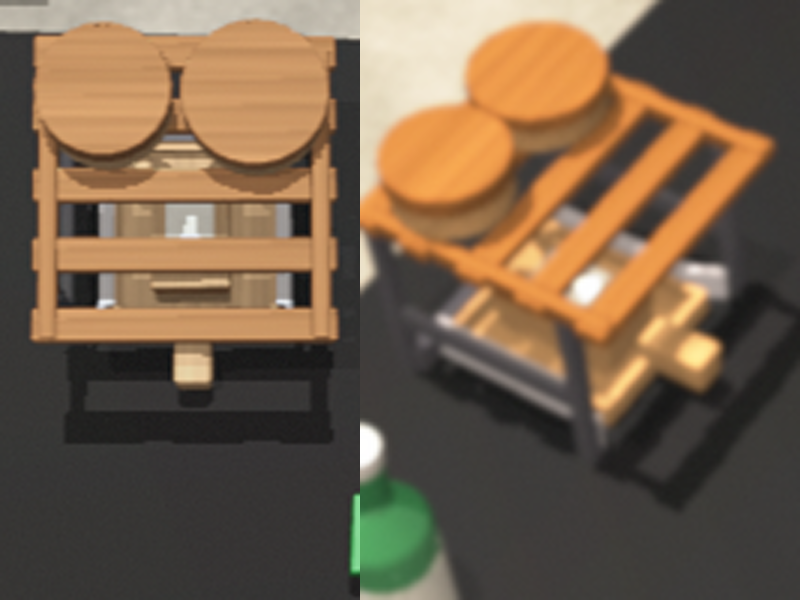

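The box is still lying in the tray, and the tray sits between the guides with its grip end at top-crop (193,384). I'll check that the tray is fully home.

Run:
```python
from h import *
f=load("top7")
C=lambda *p:np.array(p)/3+[225,50]-[.3,.3]
print("grip end top z42",plane(f,C((193,380),(193,385)),42)[:,:2].round(1).tolist())
print("edges z20",plane(f,C((180,148),(180,157),(180,165)),20)[:,:2].round(1).tolist())
a=cv2.resize(f["image"][85:120,238:330],(789,300),interpolation=cv2.INTER_CUBIC)
cv2.imwrite("pics/crop8.png",a[:,:,::-1])
```

```text
grip end top z42 [[674.4, 78.3], [670.8, 78.3]]
edges z20 [[853.2, 93.6], [846.4, 93.4], [840.3, 93.2]]
```

View pics/crop8.png

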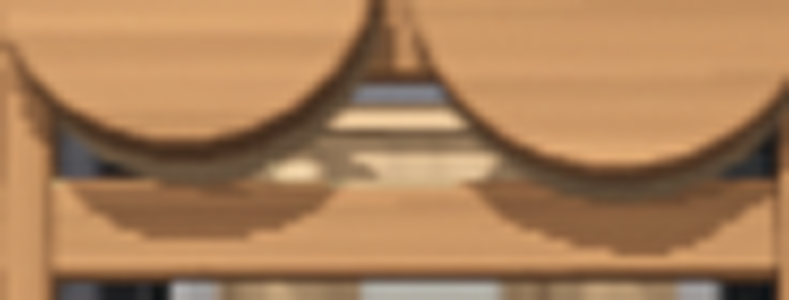

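The tray's front rim touches the grey back stop at crop (398,103), and the grip end at x≈672 matches the expected 672.5. I'm handing it in.

```bash
python3 -c "
from rig import sign_off
print(sign_off())"
```

```text
the job is handed in; nothing more can be done
None
```

The oblong box was lowered flat into the tray, and the loaded tray is home against the back stop with the box still in it; I handed the job in at about 21 s, and no bystander was touched.

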